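Hold a crank lever ready over the free assembly stand

ROBOT

A 6-joint arm with a two-finger parallel gripper is mounted at the origin on the work surface. World frame = base frame: x ahead of the robot, y to its left, z up, the work surface at z = 0. Lengths are in m, angles in rad, forces in N, time in s.
With the tool pointing down it reaches from about 0.35 to 0.775 m from the base axis. Payload 5.5 kg.
Tool frame: the origin (TCP) lies midway between the tips of the shut fingers; the grasp point (between the pads) lies 19 mm behind it; z points along the fingers, y is the line along which they close (so a half turn about z gives the same grasp; the last joint's range is limited). The gripper opens to 85 mm and grips with 20 to 120 N. Pads are 22 mm wide; open, the fingers measure 114 mm over their backs; the gripper's body (76 mm by 85 mm) begins 54 mm behind the grasp point. The pads swing forward as they close: fully open they stand 13 mm farther back than shut.
Start: joints at [1.148, 0.313, 0.046, 1.304, 0, 1.431], TCP at [0.16, 0.552, 0.231] pointing down, gripper open.
Joint ranges: [-2.76, 2.76], [-0.86, 1.69], [-1.03, 1.26], [-2.2, 2.34], [-1.47, 1.5], [-3.14, 3.14]. Speed limits (rad/s): [2.57, 2.57, 3.14, 3.14, 3.14, 3.14].

INTERFACE

Orientations are given as a unit quaternion [w, x, y, z].
In Python, from workcell import env gives the robot as it stands.
- The arm moves only by the tool move_arm, never from a script. Its argument "targets" is a list of rows, each a list of 3 entries, a list of its own where there are three numbers: the shift along the tool's x, y, z in mm, then the turn, a rotation vector about the tool's x, y, z in units of 10 degrees (1.0 is 10 degrees), then the closure, from -1 (fully open) to 1 (shut). In form: [[[dx, dy, dz], [ax, ay, az], gripper], ...]. A call has 1 to 5 rows; each row is the pose to reach, as a shift and turn from the pose commanded when the call began, along the tool's axes at that moment; what a row does not reach only later rows make up. A row lasts 1/8 s, in which the tool goes at most 62.5 mm and 10.7 degrees, less where a joint would pass 70% of its speed; a pose out of reach is approached as far as the arm can. A call with a gripper value outside its range is refused whole. The fingers move at their own pace and stop on an object; "squeeze" is the grip in N (left out, the last holds). Time passes only in rows, so rows that repeat a pose let the fingers close. It gives the time, the measured TCP pose, the force, the opening and the grip force at its end, in the units of the state.
- env.get_state(): the state, without advancing time (a new reading comes with each control period).
- env.read_camera(name): name is "scene" or "top" or "wrist"; returns a dict with "pixels" (420x560x3 uint8, red, green, blue), "fovy" (degrees; the focal length in pixels is half the picture's height over the tangent of half this angle, whatever the lens; pixels are square), "cx", "cy" (the principal point, pixels), "extrinsics" (4x4, takes a point from world to camera coordinates); the wrist camera has in their place "mount" (4x4, takes a point from camera to tool coordinates, whose origin is the TCP and whose axes are the flange's). Camera axes: x right, y up, looking along -z (the intrinsics and any distortion apply to the point x, -y, -z); pixel columns grow to the right and rows downward; lengths in m; the calibration is good to about 2 mm. A picture is of the moment at which its call begins: read the wrist's pose just before it. There is no depth.
- env.hand_in(): hands the job in; it is judged then, once.
Trained networks look in a picture, given as the dict that the camera call returned (one of the last four; its "shot" number tells which), for a name from the list of things; names that differ only in an ending like _2 or _b are one class to them, and where a whole thing is asked for, a point or a joint stands for the part that bears it (a point fixed in the world has none). Each returns a list of dicts, best first, with "confidence" (0 to 1); they miss things now and then, are a little off and sometimes report something else, mostly with a low value. They report only what shows in the picture. A call takes as long as a camera call.
- env.spot_in(thing, picture): "centre" ([x, y, z] in m, in world coordinates, good to about 4 mm: the middle of the surface that is visible of it).
- env.regions_of(thing, picture): "mask" (420x560 bool, what is visible of it).
- env.landmark_of(thing, picture): "centre" ([x, y, z] in m, in world coordinates, good to about 4 mm: a listed point, or the origin of a listed thing).
The state is a dict: "clock": time; "joint_pos": joint angles; "qvel": joint speeds; "tau": joint torques, N m; "tcp_pos": TCP position; "orientation": TCP orientation; "wrist_force": force on the tool from outside, world axes, zero at the start; "ft_torque": the same for the moment, N m; "finger_gap": finger opening in m; "grip_force": force on a finger pad.
Only numpy, scipy, OpenCV 4.12 (cv2) and the standard library are available. Lean on these libraries where they do the work, as an engineer would, in place of code of your own. Each camera call takes 0.05 s, during which the arm holds its last target. There are 200 camera calls.

TASK

Two identical assembly stands are bolted to the bench: one has only a flat thrust washer on its spindle, the other is still taken up by a pulley. Pick up the cast crank lever by the bar at its balance point and hold it level and still over the free stand (the one with the washer), hub straight above the spindle, bar in line above the fork, with the hub's underside roughly 4 cm above the spindle's tip. Finish while holding it there: do not lower it, let it go or let it rest on anything, and leave the washer, the pulley and everything else on the bench where they are.

Things in the scene. Friction and masses are not known exactly. Their poses are not given: they have to be found in the camera images.
- lever: Dark cast crank lever lying flat, 0.5 to 0.9 kg: heavy hub (48 mm across, 40 high, bored 21), straight bar 16 mm wide and thick with its underside 16 mm above the bench, and 180 mm from the hub axis a boss (26 across, 40 high) with an upright wooden handle 19 mm thick, top 92 mm up. Origin: in the underside plane below the balance point; x along the bar from hub to handle, z up.
- lever_balance (a point): The lever's balance point, at mid-thickness of the bar (24 mm above the lever's underside), 53 mm from the hub's axis towards the handle: the place to grip, across the bar. Axes as the lever's.
- lever_hub (a point): Centre of the lever's hub, on the bore's axis, half-way up (20 mm above its underside). Axes as the lever's.
- lever_end (a point): Centre of the boss under the wooden handle, 180 mm from the hub's axis, 20 mm above the underside. Axes as the lever's.
- washer: Flat steel thrust washer, 38 mm across, 4 mm thick, hole 19 mm, lying loose round the spindle of the free stand, whichever of the two stands that is. Origin: centre of its underside.
- pulley: Dark cast-iron flanged pulley, 66 mm across, 32 mm high, hole 19 mm, sitting loose on the spindle of the occupied stand. Origin: centre of its underside.
- stand_a: The left (+y) stand, fixed: grey plate 250 x 76 x 12 mm, an upright steel spindle near its robot end, a fork rest for the bar near its far end. Origin: on the bench, below where a fitted lever has its balance point; x along the plate from spindle (53 mm behind the origin) to fork (92 mm ahead), z up. Either stand may be the free one.
- stand_a_spindle (a point): Tip of the spindle (15 mm thick) of the left (+y) stand, 72 mm above the bench. Axes as the stand's.
- stand_a_fork (a point): Top of the fork of the left (+y) stand, midway between its two prongs (28 mm apart), 60 mm above the bench, 145 mm from the spindle. Axes as the stand's.
- stand_b: The right (-y) stand, fixed: grey plate 250 x 76 x 12 mm, an upright steel spindle near its robot end, a fork rest for the bar near its far end. Origin: on the bench, below where a fitted lever has its balance point; x along the plate from spindle (53 mm behind the origin) to fork (92 mm ahead), z up. Either stand may be the free one.
- stand_b_spindle (a point): Tip of the spindle (15 mm thick) of the right (-y) stand, 72 mm above the bench. Axes as the stand's.
- stand_b_fork (a point): Top of the fork of the right (-y) stand, midway between its two prongs (28 mm apart), 60 mm above the bench, 145 mm from the spindle. Axes as the stand's.
- wrench: Steel wrench lying near the far edge, at the middle. Bystander, not to be moved. Origin: its underside or reference point.
- screwdriver: Screwdriver lying at the right, near the robot. Bystander, not to be moved. Origin: its underside or reference point.
- oil_tin: Green tin can, 60 mm across, 130 mm high, beyond the lever on the right. Bystander, not to be moved. Origin: its underside or reference point.
- oilstone: Grey oilstone block, 150 x 50 x 25 mm, beyond the left stand. Bystander, not to be moved. Origin: its underside or reference point.
- big_nut: Large round steel nut, 38 mm across, 16 mm high, beyond the lever on the left. Bystander, not to be moved. Origin: its underside or reference point.
- tin_cup: Metal cup, 64 mm across, 60 mm high, near the robot on the right. Bystander, not to be moved. Origin: its underside or reference point.
- hammer: Hammer lying at the left, near the robot. Bystander, not to be moved. Origin: its underside or reference point.

How it is judged:
By the outcome, as a careful person would: the job done as asked, in the order asked, and still so for the second after the job is handed in, while the arm keeps its last pose, push and grip.
It also fails if it takes over 35 s, if anything falls off the work surface, if the arm or the gripper's body presses on something with over 40 N, if the wrist force passes 120 N, or if a joint passes its speed limit or range.

## Working session

There is one attempt and no reset: what is moved stays moved. The work goes in short steps, Python scripts to look and compute and a tool call to move; the robot and the scene stay as the last step left them, time stands still between calls to the robot, and variables do not carry over. Pictures are saved under pics/ and viewed, at most 10 in all, crops included, and the job is handed in when it is done.

Besides the shell and the picture viewer there is one more tool, called after "Emit:" in YAML: its name, and indented under it one key for each argument. move_arm: Moves the arm, as the interface text tells. Its arguments: {"type":"object","properties":{"targets":{"type":"array","items":{"type":"array"}},"squeeze":{"type":"number"}},"required":["targets"]}

```bash
mkdir -p pics
cat > h.py <<'E'
import numpy as np, cv2
from workcell import env
from scipy.spatial.transform import Rotation as R
def rot(q): return R.from_quat([q[1],q[2],q[3],q[0]])
def save(p,n): cv2.imwrite(f'pics/{n}.png',cv2.cvtColor(p['pixels'],cv2.COLOR_RGB2BGR))
def lm(n,p,k=2):
    for d in env.landmark_of(n,p)[:k]: print(n,np.round(d['centre'],4),round(d['confidence'],2))
E
python3 - <<'E'
from h import *
s=env.get_state(); print({k:np.round(v,3) for k,v in s.items()})
for c in ('top','scene'):
    p=env.read_camera(c); save(p,c+'0'); print(c)
    for n in ['lever_balance','lever_hub','lever_end','lever','washer','pulley','stand_a_spindle','stand_a_fork','stand_b_spindle','stand_b_fork','oil_tin','big_nut']: lm(n,p)
E
```

```text
{'clock': np.float64(0.0), 'joint_pos': array([1.148, 0.314, 0.045, 1.304, 0.   , 1.431]), 'qvel': array([ 0.   , -0.   , -0.002, -0.   , -0.001, -0.   ]), 'tau': array([ 1.0000e-03, -4.8063e+01,  2.9853e+01,  1.9000e-02,  0.0000e+00,
       -0.0000e+00]), 'tcp_pos': array([0.16 , 0.552, 0.23 ]), 'orientation': array([-0.   ,  0.141,  0.99 , -0.001]), 'wrist_force': array([-0.119, -0.406,  1.235]), 'ft_torque': array([0.045, 0.023, 0.016]), 'grip_force': np.float64(0.0), 'finger_gap': np.float64(0.086)}
top
lever_balance [ 0.5233 -0.0394  0.0232] 0.57
lever_end [ 0.6246 -0.1144  0.0181] 0.97
lever [ 0.5153 -0.0405 -0.0015] 0.78
washer [ 0.4927 -0.2695  0.0212] 0.6
pulley [0.4611 0.2962 0.0224] 0.82
stand_a_spindle [0.4574 0.2948 0.0761] 0.59
stand_a_fork [0.5998 0.3236 0.0598] 0.98
stand_b_spindle [ 0.4962 -0.2682  0.0689] 0.62
stand_b_fork [ 0.6379 -0.2775  0.0591] 0.92
stand_b_fork [ 0.3404 -0.267   0.0017] 0.31
oil_tin [ 7.464e-01 -1.345e-01 -5.000e-04] 0.9
big_nut [ 0.5487 -0.2717 -0.0009] 0.66
big_nut [ 7.493e-01 -1.305e-01 -3.000e-04] 0.43
scene
lever_balance [ 0.5157 -0.0354  0.0215] 0.57
lever_hub [ 0.4791 -0.0124  0.0163] 0.87
lever_hub [ 0.5196 -0.0378  0.0021] 0.62
lever_end [ 0.6183 -0.1115  0.0174] 0.89
lever [ 0.5174 -0.0381  0.0006] 0.92
washer [ 0.4952 -0.2681  0.0224] 0.45
pulley [0.4508 0.2927 0.0192] 0.78
pulley [0.4536 0.293  0.0753] 0.25
stand_a_spindle [ 0.7525  0.2712 -0.0028] 0.42
stand_a_fork [0.5976 0.3211 0.0603] 0.83
stand_a_fork [ 0.3389 -0.2689  0.004 ] 0.64
stand_b_spindle [ 0.4967 -0.2654  0.0699] 0.62
stand_b_fork [ 0.4989 -0.2699  0.069 ] 0.58
stand_b_fork [ 0.6376 -0.2802  0.0612] 0.57
oil_tin [ 0.7441 -0.1309 -0.0042] 0.72
big_nut [ 0.688   0.138  -0.0015] 0.71
big_nut [0.4521 0.2938 0.0185] 0.43
```

View pics/top0.png

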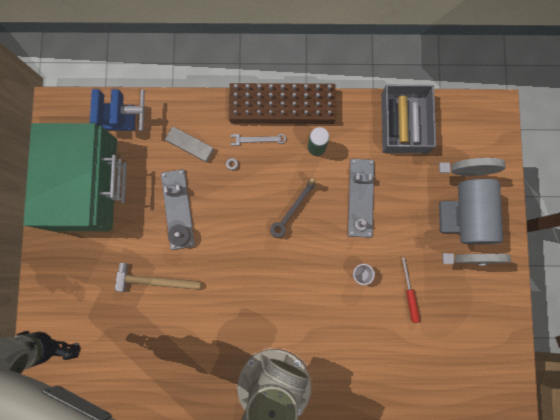

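View pics/scene0.png

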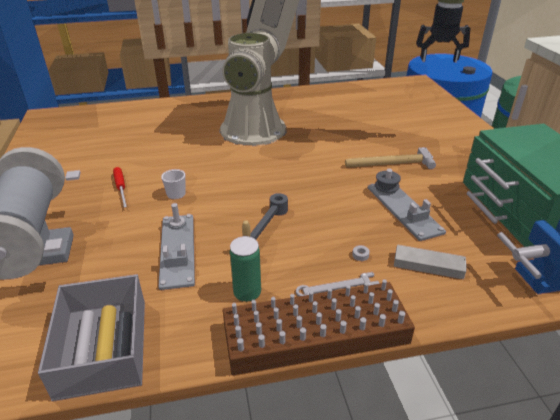

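The top view shows the lever with its hub at (278,229) and handle at (311,183). The pulley is on the left stand at (178,235), so stand_b with the washer at (361,224) is the free one. I'll move above the lever and look from close by.

Emit:
move_arm:
  targets:
    - [[-513,-469,20],[0,0,1.92],-1]
    - [[-513,-469,20],[0,0,1.92],-1]
    - [[-513,-469,20],[0,0,1.92],-1]
    - [[-513,-469,20],[0,0,1.92],-1]
    - [[-513,-469,20],[0,0,1.92],-1]

```text
clock: 1.92
tcp_pos: [0.3238, 0.2839, 0.2226]
orientation: [0.0, 0.304, 0.953, 0.0]
wrist_force: [1.2, 0.9, -0.1]
finger_gap: 0.0857
grip_force: 0.0
```

```bash
cat >> h.py <<'E'
def delta(pos,yaw,s=None):
    "tool-frame shift (mm) and turn (10 deg) to TCP pos, pointing down, tool x at yaw (deg)"
    s=s or env.get_state(); r=rot(s['orientation']); c=np.cos(np.radians(yaw)); q=np.sin(np.radians(yaw))
    g=R.from_matrix(np.array([[c,q,0],[q,-c,0],[0,0,-1]]))
    print('tcp',np.round(s['tcp_pos'],4),'shift',np.round(1e3*r.inv().apply(np.array(pos)-s['tcp_pos']),1),'turn',np.round(np.degrees((r.inv()*g).as_rotvec())/10,3),'t',s['clock'])
E
python3 - <<'E'
from h import *
delta([.522,-.042,.21],144.6)
E
```

```text
tcp [0.3238 0.2839 0.2226] shift [-350.2 -151.    12.6] turn [0.007 0.003 0.003] t 1.925
```

Emit:
move_arm:
  targets:
    - [[-350,-151,12],[0,0,0],-1]
    - [[-350,-151,12],[0,0,0],-1]
    - [[-350,-151,12],[0,0,0],-1]
    - [[-350,-151,12],[0,0,0],-1]
    - [[-350,-151,12],[0,0,0],-1]

```text
clock: 2.55
tcp_pos: [0.4861, 0.0164, 0.2127]
orientation: [0.001, 0.304, 0.953, 0.0]
wrist_force: [0.5, 0.8, 0.9]
finger_gap: 0.0854
grip_force: 0.0
```

Emit:
move_arm:
  targets:
    - [[-100,-43,0],[0,0,0],-1]
    - [[-100,-43,0],[0,0,0],-1]
    - [[-100,-43,0],[0,0,0],-1]

```text
clock: 2.92
tcp_pos: [0.5432, -0.0775, 0.2118]
orientation: [0.0, 0.306, 0.952, -0.0]
wrist_force: [-0.2, 1.8, -1.7]
finger_gap: 0.0854
grip_force: 0.0
```

Run:
```python
from h import *
s=env.get_state(); p=env.read_camera('wrist'); save(p,'w1'); print(np.round(p['mount'],3),p['fovy'],p['cx'],p['cy'],[k for k in p])
for n in ['lever_balance','lever_hub','lever_end']: lm(n,p)
delta([.522,-.042,.21],144.6)
```

```text
[[ 0.     0.963  0.27   0.068]
 [ 1.     0.    -0.001  0.   ]
 [-0.001  0.27  -0.963 -0.143]
 [ 0.     0.     0.     1.   ]] 60.04328059409205 279.09610330153 213.96633173582217 ['pixels', 'fovy', 'cx', 'cy', 'mount', 'shot']
lever_balance [ 0.5197 -0.041   0.0238] 0.94
lever_hub [ 0.4746 -0.0099  0.0181] 0.87
tcp [ 0.541  -0.0735  0.2125] shift [33.7 14.7  2.5] turn [ 0.    -0.005  0.006] t 3.125
```

View pics/w1.png

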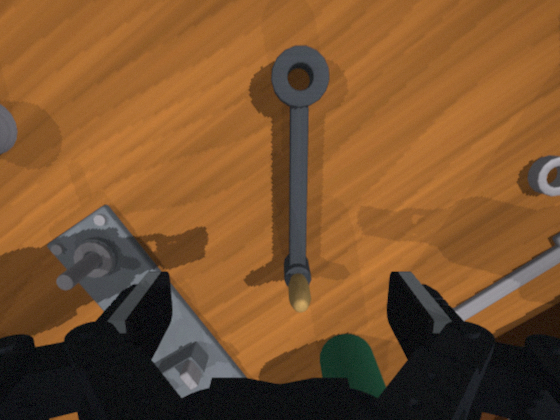

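The wrist view shows the hub bore at about (301,74), the bar from (299,108) to (297,260), and the stand_b spindle tip at (65,283). I'll work these out as positions from the pixels.

```bash
cat >> h.py <<'E'
def unproj(uv,z,p,s):
    f=210/np.tan(np.radians(p['fovy']/2)); M=np.array(p['mount'])
    d=np.array([(uv[0]-p['cx'])/f,-(uv[1]-p['cy'])/f,-1.]); r=rot(s['orientation'])
    o=r.apply(M[:3,3])+s['tcp_pos']; d=r.apply(M[:3,:3]@d); return o+d*(z-o[2])/d[2]
E
python3 - <<'E'
from h import *
s=env.get_state(); p=env.read_camera('wrist')
m=env.regions_of('lever',p)[0]; print(m['confidence'])
m=m['mask']
g={}
for v in (120,150,180,210,240):
    u=np.where(m[v])[0]; g[v]=(u.min()+u.max())/2; print(v,u.min(),u.max(),unproj((g[v],v),.032,p,s).round(4))
a,b=unproj((g[120],120),.032,p,s),unproj((g[240],240),.032,p,s)
d=b-a; yaw=np.degrees(np.arctan2(d[1],d[0]))
gray=cv2.cvtColor(p['pixels'],cv2.COLOR_RGB2GRAY)
# hub: top-face outline = mask rows up to widest
ys,xs=np.where(m[:106]); u=np.where(m[74])[0]
print('hub row74',u.min(),u.max(),'top',ys.min(),(gray[74,280:325]))
for c in [(301,74),((u.min()+u.max())/2,74)]: print('hub',unproj(c,.04,p,s).round(4))
h=unproj((300.5,74),.04,p,s); print('yaw',yaw,'bal',h[:2]+.053*d[:2]/np.linalg.norm(d[:2]), 'from bar line')
print('spindle b',unproj((65,283),.072,p,s).round(4)); lm('stand_b_spindle',p)
E
```

```text
0.55
120 288 306 [ 0.4998 -0.0243  0.032 ]
150 288 306 [ 0.5209 -0.0389  0.032 ]
180 286 304 [ 0.5418 -0.0555  0.032 ]
210 287 305 [ 0.5654 -0.0706  0.032 ]
240 287 303 [ 0.5889 -0.088   0.032 ]
hub row74 270 326 top 52 [75 74 74 74 73 77 69 63 46 32 33 28 24 37 39 43 41 40 41 33 24 30 28 27
 31 31 24 30 49 63 74 74 76 75 73 72 75 77 79 77 81 77 80 79 82]
hub [ 0.4715 -0.0014  0.04  ]
hub [ 0.4701 -0.0034  0.04  ]
yaw -35.55366368765985 bal [ 0.51438639 -0.03251829] from bar line
spindle b [ 0.4945 -0.2636  0.072 ]
stand_b_spindle [ 0.4929 -0.2669  0.0744] 0.75
```

Run:
```python
from h import *
delta([.518,-.038,.12],144.5)
```

```text
tcp [ 0.5413 -0.0733  0.2128] shift [39.4 15.3 92.8] turn [0.001 0.001 0.02 ] t 3.275
```

Emit:
move_arm:
  targets:
    - [[39,15,93],[0,0,0.02],-1]
    - [[39,15,93],[0,0,0.02],-1]
    - [[39,15,93],[0,0,0.02],-1]
    - [[39,15,93],[0,0,0.02],-1]

```text
clock: 3.78
tcp_pos: [0.5201, -0.0398, 0.1212]
orientation: [0.001, 0.305, 0.952, 0.0]
wrist_force: [-0.1, 0.4, 0.4]
finger_gap: 0.0857
grip_force: 0.0
```

Run:
```python
from h import *
s=env.get_state(); p=env.read_camera('wrist'); save(p,'w2')
for n in ['lever_balance','lever_hub','lever_end']: lm(n,p,1)
delta([.518,-.038,.005],144.5)
np.savez('w2',px=p['pixels'])
```

```text
lever_balance [ 0.5169 -0.0423  0.0252] 0.84
lever_hub [ 0.4763 -0.0095  0.0198] 0.86
lever_end [ 0.6252 -0.1108  0.0178] 0.7
tcp [ 0.5203 -0.0404  0.1212] shift [  3.7   0.4 116.2] turn [ 0.008  0.019 -0.013] t 3.975
```

View pics/w2.png

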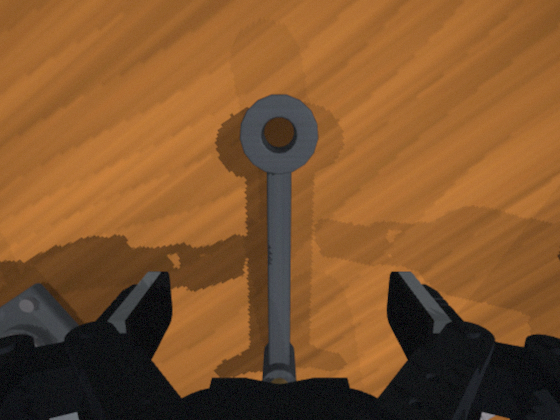

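The hub's top face is centred at (279.5,134) and the bar runs almost straight down at column 279, centred between the fingers.

Run:
```python
from h import *
s=env.get_state(); p=env.read_camera('wrist')
h=unproj((279.5,134),.04,p,s); a=unproj((279.5,190),.032,p,s); b=unproj((279,330),.032,p,s)
d=(b-a)[:2]; yaw=np.degrees(np.arctan2(d[1],d[0])); u=d/np.linalg.norm(d)
print('hub',h.round(4),'yaw',yaw,'edge check',unproj((241,134),.04,p,s)-unproj((318,134),.04,p,s)); bal=h[:2]+.053*u; print(bal)
delta([*bal,.0055],yaw+180)
```

```text
hub [ 0.4759 -0.0073  0.04  ] yaw -35.79612275061216 edge check [-0.0270101  -0.03769689  0.        ]
[ 0.51890182 -0.03825893]
tcp [ 0.52   -0.0403  0.1209] shift [  2.4   0.9 115.4] turn [0.007 0.015 0.016] t 4.025
```

Emit:
move_arm:
  targets:
    - [[2,1,60],[0,0,0],-1]
    - [[2,1,115],[0,0,0],-1]
    - [[2,1,115],[0,0,0],-1]
    - [[2,1,115],[0,0,0],-1]

```text
clock: 4.53
tcp_pos: [0.519, -0.0382, 0.0062]
orientation: [0.001, 0.306, 0.952, 0.0]
wrist_force: [0.7, 0.1, 0.8]
finger_gap: 0.0854
grip_force: 0.0
```

Emit:
move_arm:
  targets:
    - [[0,0,0],[0,0,0],1]
    - [[0,0,0],[0,0,0],1]
    - [[0,0,0],[0,0,0],1]
    - [[0,0,0],[0,0,0],1]
    - [[0,0,0],[0,0,0],1]
  squeeze: 100

```text
clock: 5.15
tcp_pos: [0.5178, -0.0379, 0.0053]
orientation: [0.0, 0.306, 0.952, -0.0]
wrist_force: [-2.5, 0.2, 6.4]
finger_gap: 0.0144
grip_force: 97.9
```

Emit:
move_arm:
  targets:
    - [[0,0,0],[0,0,0],1]
    - [[0,0,0],[0,0,0],1]
    - [[0,0,0],[0,0,0],1]

```text
clock: 5.52
tcp_pos: [0.5178, -0.038, 0.0053]
orientation: [0.0, 0.306, 0.952, -0.0]
wrist_force: [-1.4, -1.2, 6.1]
finger_gap: 0.0147
grip_force: 97.9
```

Emit:
move_arm:
  targets:
    - [[0,0,-6],[0,0,0],1]
    - [[0,0,-12],[0,0,0],1]
    - [[0,0,-20],[0,0,0],1]
    - [[0,0,-20],[0,0,0],1]
    - [[0,0,-20],[0,0,0],1]

```text
clock: 6.15
tcp_pos: [0.5175, -0.0377, 0.0244]
orientation: [-0.0, 0.306, 0.952, 0.0]
wrist_force: [0.8, -0.6, -5.2]
finger_gap: 0.0144
grip_force: 97.9
```

```bash
python3 - <<'E'
from h import *
s=env.get_state(); print(s['wrist_force'],s['ft_torque'], rot(s['orientation']).inv().apply(s['ft_torque']),s['tcp_pos'])
p=env.read_camera('wrist'); save(p,'w3')
p2=env.read_camera('scene'); save(p2,'s3')
for n in ['lever_hub','lever_end','lever_balance']: lm(n,p,1);lm(n,p2,1)
E
python3 -c "
import cv2
a=cv2.imread('pics/s3.png')[150:300,150:350]
cv2.imwrite('pics/s3c.png',cv2.resize(a,None,fx=4,fy=4))"
```

```text
[ 0.80044354 -0.57824148 -5.18145107] [ 0.03038593  0.01114409 -0.06583772] [-0.01822274  0.02674498  0.06583873] [ 0.51753049 -0.03768697  0.02442999]
lever_hub [ 0.477  -0.0109  0.0365] 0.89
lever_end [ 0.6201 -0.1119  0.0388] 0.57
lever_balance [ 0.5164 -0.0414  0.0402] 0.61
lever_balance [ 0.5132 -0.0398  0.0426] 0.7
```

View pics/w3.png

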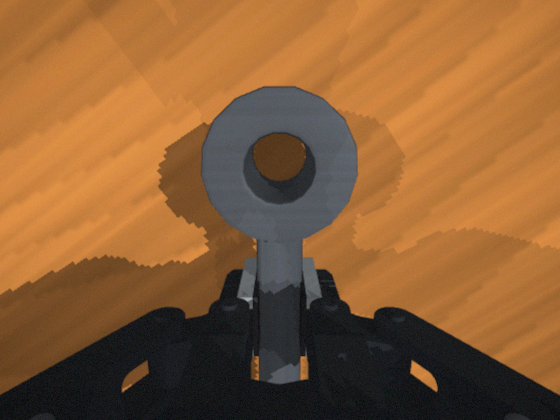

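View pics/s3c.png

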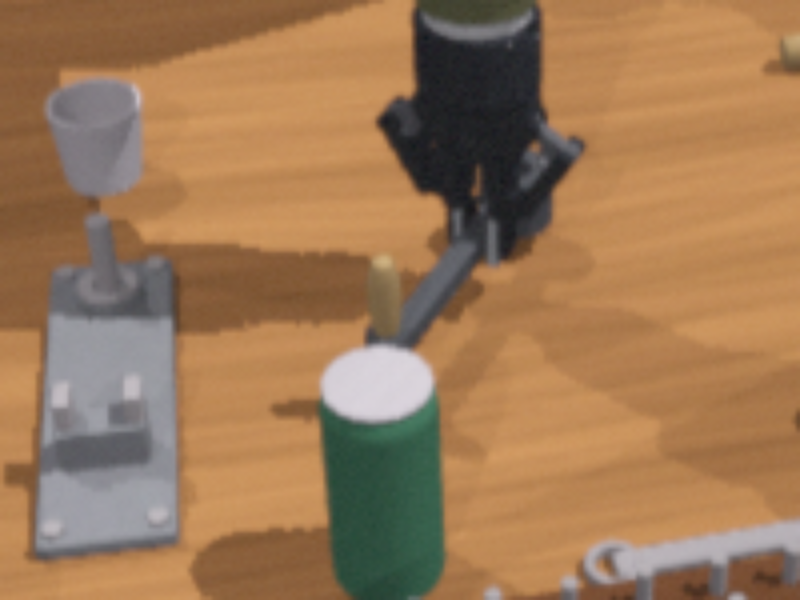

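The lever is clear of the bench, level, with the hub centred at (279.5,163). There is almost no moment on the wrist, so the grip is at the balance point. Next I'll lift and go to a viewpoint beside stand_b.

Run:
```python
from h import *
s=env.get_state(); p=env.read_camera('wrist')
for z in (.057,.060): 
    h=unproj((279.5,163),z,p,s); print('hub',h.round(4),rot(s['orientation']).inv().apply(h-s['tcp_pos']).round(4), np.linalg.norm(unproj((201,160),z,p,s)-unproj((358,160),z,p,s)))
delta([.54,-.16,.2],175.6)
```

```text
hub [ 0.4744 -0.006   0.057 ] [ 0.0535  0.0007 -0.0326] 0.04741510769985289
hub [ 0.4741 -0.0058  0.06  ] [ 0.0539  0.0007 -0.0356] 0.046122958282185655
tcp [ 0.5175 -0.0377  0.0244] shift [ -89.4  -86.4 -175.6] turn [ 0.00e+00 -1.00e-03 -3.12e+00] t 6.6
```

Emit:
move_arm:
  targets:
    - [[0,0,-30],[0,0,0],1]
    - [[0,0,-70],[0,0,0],1]
    - [[0,0,-120],[0,0,-0.5],1]
    - [[-15,-15,-150],[0,0,-1.2],1]
    - [[-35,-35,-175],[0,0,-1.9],1]

```text
clock: 7.22
tcp_pos: [0.5259, -0.0866, 0.2012]
orientation: [0.001, 0.142, 0.99, -0.0]
wrist_force: [1.2, -0.0, -6.3]
finger_gap: 0.0139
grip_force: 98.6
```

Run:
```python
from h import *
delta([.54,-.16,.2],175.6)
```

```text
tcp [ 0.5259 -0.0866  0.2012] shift [-34.1 -66.5   1.2] turn [ 0.     0.009 -1.188] t 7.225
```

Emit:
move_arm:
  targets:
    - [[-12,-22,0],[0,0,-0.4],1]
    - [[-24,-44,0],[0,0,-0.8],1]
    - [[-34,-66,0],[0,0,-1.19],1]
    - [[-34,-66,0],[0,0,-1.19],1]
    - [[-34,-66,0],[0,0,-1.19],1]

```text
clock: 7.85
tcp_pos: [0.5389, -0.1591, 0.1991]
orientation: [-0.0, 0.041, 0.999, 0.0]
wrist_force: [0.3, 1.0, -6.8]
finger_gap: 0.0144
grip_force: 98.5
```

Run:
```python
from h import *
s=env.get_state(); p=env.read_camera('wrist'); save(p,'w4'); t=env.read_camera('top')
for n in ['stand_b_spindle','stand_b_fork','lever_hub','washer']: lm(n,p,1); lm(n,t,1)
delta([.549,-.271,.1173],175.6)
```

```text
stand_b_spindle [ 0.4911 -0.2702  0.0752] 0.94
stand_b_spindle [ 0.4974 -0.2673  0.0722] 0.61
stand_b_fork [ 0.6407 -0.2725  0.057 ] 0.74
stand_b_fork [0.4537 0.2967 0.0755] 0.24
lever_hub [ 0.5168  0.3025 -0.0032] 0.32
washer [ 0.4986 -0.2696  0.0187] 0.86
washer [ 0.4909 -0.2696  0.0213] 0.6
tcp [ 0.5394 -0.1593  0.1995] shift [ -18.7 -110.6   82.2] turn [ 0.001  0.    -0.028] t 8.35
```

View pics/w4.png

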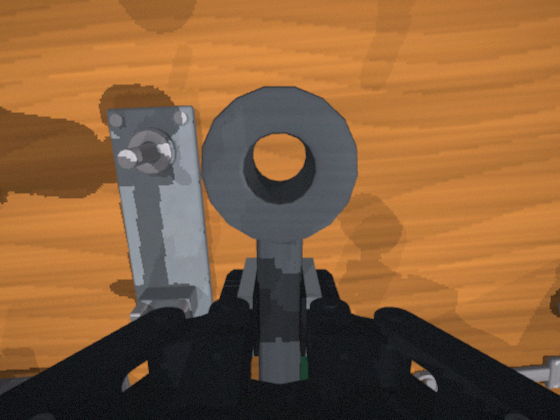

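The view shows the spindle tip at (127,158), the washer at (152,152), plate edges running (109,108)→(134,300) and (194,107)→(210,300), and the held hub at (279.5,163). I'll compute the stand's pose from these.

Run:
```python
from h import *
s=env.get_state(); p=env.read_camera('wrist')
U=lambda u,z: unproj(u,z,p,s)[:2]
tip=U((127,157.5),.072); w=U((152,151.5),.016)
a,b,c,d=[U(x,.012) for x in ((109,108),(134,300),(194,107),(210,300))]
yw=lambda v: np.degrees(np.arctan2(v[1],v[0])).round(2)
print('tip',tip.round(4),'washer',w.round(4),'edges',yw(b-a),yw(d-c),'width',np.linalg.norm(a-c).round(4),'mid',((a+c)/2).round(4))
h=unproj((279.5,163),s['tcp_pos'][2]+.0347,p,s); print('hub rel',rot(s['orientation']).inv().apply(h-s['tcp_pos']))
m=env.regions_of('stand_b',p)
if m:
    m=m[0]['mask']
    for v in (190,220,250): 
        u=np.where(m[v])[0]; print(v,u.min(),u.max(),U((u.min(),v),.012),U((u.max(),v),.012))
```

```text
tip [ 0.4948 -0.2678] washer [ 0.4962 -0.2683] edges -4.15 -3.35 width 0.0741 mid [ 0.4588 -0.2635]
hub rel [ 0.05352485  0.00058419 -0.03470326]
190 120 202 [ 0.52897358 -0.3054635 ] [ 0.53517434 -0.22980579]
220 125 204 [ 0.55797514 -0.30652261] [ 0.56409723 -0.23193506]
250 131 208 [ 0.58843996 -0.30666589] [ 0.59455889 -0.23223197]
```

Run:
```python
from h import *
delta([.5489,-.2721,.1173],175.9)
```

```text
tcp [ 0.5394 -0.1594  0.1995] shift [ -18.7 -111.5   82.2] turn [ 0.    0.   -0.06] t 8.45
```

Emit:
move_arm:
  targets:
    - [[-6,-35,0],[0,0,-0.03],1]
    - [[-12,-75,0],[0,0,-0.06],1]
    - [[-19,-111,0],[0,0,-0.06],1]
    - [[-19,-111,20],[0,0,-0.06],1]
    - [[-19,-111,40],[0,0,-0.06],1]

```text
clock: 9.07
tcp_pos: [0.5493, -0.2727, 0.1589]
orientation: [0.0, 0.036, 0.999, -0.0]
wrist_force: [-0.4, 1.8, -6.4]
finger_gap: 0.014
grip_force: 99.3
```

Emit:
move_arm:
  targets:
    - [[0,0,20],[0,0,0],1]
    - [[0,0,36],[0,0,0],1]
    - [[0,0,42],[0,0,0],1]
    - [[0,0,42],[0,0,0],1]
    - [[0,0,42],[0,0,0],1]

```text
clock: 9.7
tcp_pos: [0.5498, -0.272, 0.1184]
orientation: [0.001, 0.036, 0.999, -0.0]
wrist_force: [-0.1, -0.3, -7.1]
finger_gap: 0.014
grip_force: 99.1
```

Run:
```python
from h import *
delta([.5489,-.2721,.1173],175.9)
s=env.get_state(); p=env.read_camera('wrist'); save(p,'w5'); t=env.read_camera('scene'); save(t,'s5')
for n in ['stand_b_spindle','stand_b_fork','lever_hub','lever_end','lever_balance']: lm(n,p,1); lm(n,t,1)
A=cv2.imread('pics/s5.png')[130:320,120:320]; B=cv2.imread('pics/w5.png')[60:300,150:410]
cv2.imwrite('pics/c5.png',np.hstack([cv2.resize(A,(400,380)),cv2.resize(B,(400,380))]))
```

```text
tcp [ 0.5498 -0.272   0.1184] shift [ 0.9 -0.1  1.1] turn [-0.004  0.009 -0.   ] t 9.7
stand_b_spindle [ 0.4945 -0.2732  0.0712] 0.6
stand_b_spindle [ 0.4982 -0.2656  0.0697] 0.78
stand_b_fork [ 0.6368 -0.2745  0.0591] 0.85
lever_hub [ 0.6747 -0.281   0.1305] 0.73
lever_end [ 0.6767 -0.2768  0.1339] 0.74
lever_balance [ 0.5501 -0.2715  0.1365] 0.96
lever_balance [ 0.5464 -0.2704  0.136 ] 0.73
```

View pics/c5.png

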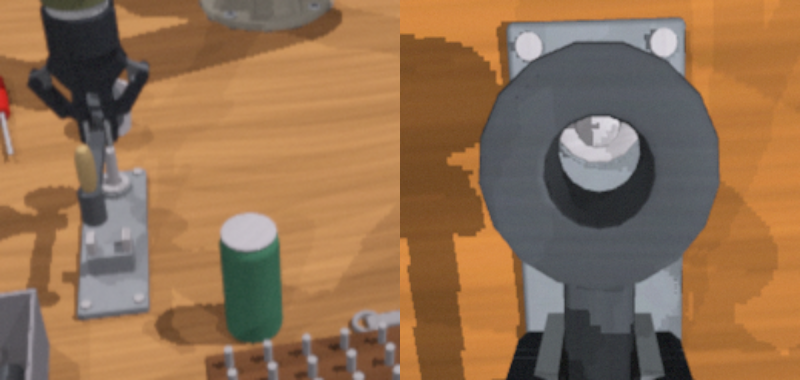

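```bash
python3 -c "
import cv2
a=cv2.imread('pics/w5.png')[110:220,220:340]
cv2.imwrite('pics/c6.png',cv2.resize(a,(600,550),interpolation=cv2.INTER_CUBIC))"
python3 - <<'E'
from h import *
s=env.get_state(); p=env.read_camera('wrist'); f=210/np.tan(np.radians(p['fovy']/2)); M=np.array(p['mount'])
r=rot(s['orientation'])
def pr(w):
    t=r.inv().apply(np.array(w)-s['tcp_pos']); c=M[:3,:3].T@(t-M[:3,3]); return np.round([p['cx']-f*c[0]/c[2],p['cy']+f*c[1]/c[2]],1)
h=r.apply([.0535,.0006,0])+s['tcp_pos']
for z in (.153,.113,.072,.016): print(z,pr([h[0],h[1],z]),pr([.4955,-.2677,z]))
E
```

```text
0.153 [279.6 163.5] [277.9 162.2]
0.113 [279.3 149.8] [278.1 148.9]
0.072 [279.2 141.7] [278.2 141. ]
0.016 [279. 135.] [278.3 134.4]
```

View pics/c6.png

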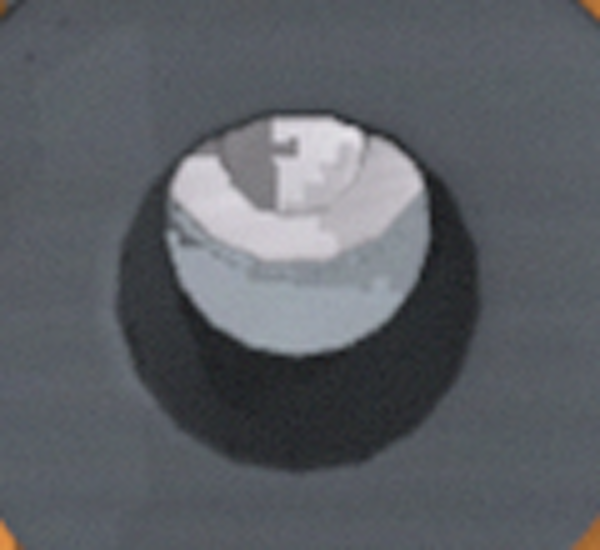

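The spindle tip shows through the bore at crop columns 218–370, which is image column 279, so it is centred sideways. For the fore-aft direction I'll project the circles against the observed extents: bore top rows 132–204, bore bottom row 181, tip bottom row 152.5, hub rows 86–240.

Run:
```python
from h import *
s=env.get_state(); p=env.read_camera('wrist'); f=210/np.tan(np.radians(p['fovy']/2)); M=np.array(p['mount']); r=rot(s['orientation'])
def ext(c,R_):
    a=np.linspace(0,2*np.pi,200); w=np.c_[c[0]+R_*np.cos(a),c[1]+R_*np.sin(a),0*a+c[2]]
    t=r.inv().apply(w-s['tcp_pos']); k=(t-M[:3,3])@M[:3,:3]; u=p['cx']-f*k[:,0]/k[:,2]; v=p['cy']+f*k[:,1]/k[:,2]
    return np.round([u.min(),u.max(),v.min(),v.max()],1)
h=r.apply([.0535,.0006,0])+s['tcp_pos']
for z in (.1525,.1545):print(z,'outer',ext([*h[:2],z],.024),'bore',ext([*h[:2],z],.0105),'bot',ext([*h[:2],z-.04],.0105))
print('tip',ext([.4955,-.2677,.072],.0075),'washer',ext([.4955,-.2677,.016],.019))
```

```text
0.1525 outer [198.3 360.8  76.9 239.7] bore [244.1 315.1 126.8 197.8] bot [253.2 305.4 122.8 175.6]
0.1545 outer [196.9 362.3  76.2 241.9] bore [243.5 315.7 127.1 199.3] bot [252.9 305.8 122.9 176.4]
tip [263.5 292.9 125.9 155.9] washer [249.4 307.2 104.3 163.4]
```

Allowing for the perspective shift of the circle, the hub sits about 1.5 mm nearer the tool than I assumed, and the tip is slightly nearer the robot. I'll shift about 3 mm along tool +x.

Emit:
move_arm:
  targets:
    - [[1.5,0,0.5],[0,0,0],1]
    - [[3,0,1],[0,0,0],1]
    - [[3,0,1],[0,0,0],1]
    - [[3,0,1],[0,0,0],1]
    - [[3,0,1],[0,0,0],1]

```text
clock: 11.02
tcp_pos: [0.5463, -0.2715, 0.1165]
orientation: [0.0, 0.036, 0.999, 0.0]
wrist_force: [0.1, -0.1, -5.8]
finger_gap: 0.0141
grip_force: 99.1
```

Run:
```python
from h import *
s=env.get_state(); print(s['tcp_pos'],s['orientation'],s['wrist_force'],np.abs(s['qvel']).max())
p=env.read_camera('wrist'); save(p,'w7')
A=cv2.imread('pics/w7.png')[110:220,220:340]; cv2.imwrite('pics/c7.png',cv2.resize(A,(600,550),interpolation=cv2.INTER_CUBIC))
```

```text
[ 0.54629914 -0.27153112  0.11647351] [7.44251880e-05 3.58052630e-02 9.99358783e-01 4.17326629e-06] [ 0.1145251  -0.09793902 -5.75879415] 0.0016865117956688593
```

View pics/c7.png

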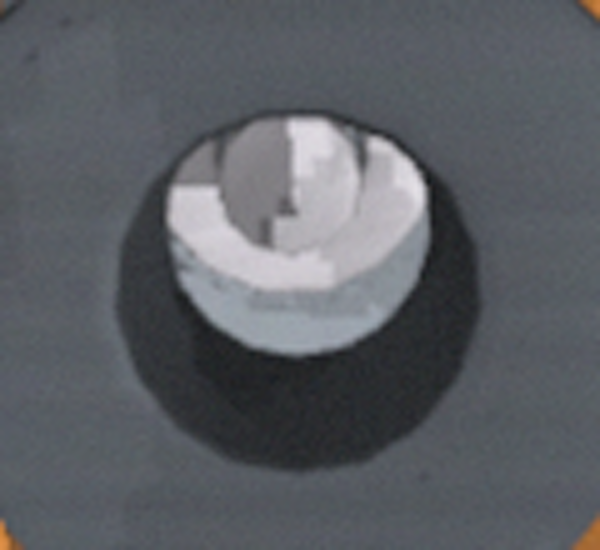

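The tip is now at rows up to 160, centred fore-aft under the bore, and about 1 mm off to the side. One small correction remains.

Emit:
move_arm:
  targets:
    - [[0,-0.8,-0.5],[0,0,0],1]
    - [[0,-0.8,-0.5],[0,0,0],1]
    - [[0,-0.8,-0.5],[0,0,0],1]
    - [[0,-0.8,-0.5],[0,0,0],1]
    - [[0,-0.8,-0.5],[0,0,0],1]

```text
clock: 11.7
tcp_pos: [0.5462, -0.2722, 0.1169]
orientation: [-0.0, 0.036, 0.999, 0.0]
wrist_force: [-0.9, 0.2, -5.8]
finger_gap: 0.0142
grip_force: 99.1
```

Run:
```python
from h import *
s=env.get_state(); print(s['tcp_pos'],s['wrist_force'],np.abs(s['qvel']).max(),s['clock'])
print(env.hand_in())
```

```text
[ 0.54616367 -0.2722415   0.11690971] [-0.86439162  0.16273677 -5.81087926] 0.0012512464761056969 11.7
the job is handed in; nothing more can be done
None
```

I handed the job in at 11.7 s with the lever held level and still over stand_b, the free stand. By my estimate the hub is within about 1 mm of straight above the spindle, its underside is about 4 cm above the tip, and the bar is in line above the fork.

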